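# Set the strap splitter three clicks in and lock it

### The arm

A 6-joint arm with a two-finger parallel gripper is mounted at the origin on the work surface. World frame = base frame: x ahead of the robot, y to its left, z up, the work surface at z = 0. Lengths are in m, angles in rad, forces in N, time in s.
With the tool pointing down it reaches from about 0.3 to 0.775 m from the base axis. Payload 14.6 kg.
Tool frame: the origin (TCP) lies on the centre line of the jaws, within the pads' length; the fingertips stand 25 mm ahead of it and the grasp point (between the pads) lies 6 mm ahead of it (ctrl.tip_reach is the distance from the TCP to the fingertips, in m); z points along the fingers, y is the line along which they close (so a half turn about z gives the same grasp; the last joint's range is limited). The gripper opens to 94 mm and grips with 3 to 60 N. Pads are 16 mm wide; open, the fingers measure 119 mm over their backs; the gripper's body (75 mm by 177 mm) begins 78 mm behind the grasp point.
Start: joints at [1.267, 0.3, 1.521, -0, 1.321, -0.067], TCP at [0.129, 0.535, 0.196] pointing down, gripper open.
Joint ranges: [-3.03, 3.03], [-0.79, 2.21], [0.23, 2.52], [-1.04, 4.18], [0, 3.07], [-2.55, 2.55]. Speed limits (rad/s): [2.22, 2.22, 2.57, 3.14, 3.14, 3.14].

### API

Orientations are given as [roll, pitch, yaw] about the fixed x, y, z axes, in that order (R = Rz(yaw) Ry(pitch) Rx(roll)).
In Python, from station import ctrl gives the robot as it stands. The module is installed in compiled form; this text tells all that it offers.
- The arm moves only by the tool apply_moves, never from a script. Its argument "deltas" is a list of rows, each a list of 7 numbers: the closure in counts, from 0 (fully open) to 255 (shut), then the shift along the world's x, y, z in cm, then the turn, a rotation vector about the world's x, y, z in rad. In form: [[jaw, tx, ty, tz, ax, ay, az], ...]. A call has 1 to 10 rows; each row shifts and turns the commanded pose from where the row before left it; what a row does not reach is not made up. A row lasts 1/10 s, in which the tool goes at most 50 mm and 8.59 degrees, less where a joint would pass 70% of its speed; a pose out of reach is approached as far as the arm can. A call with a gripper value outside its range is refused whole. The fingers move at their own pace and stop on an object; "grip_force" is the grip in N (left out, the last holds). Time passes only in rows, so rows that do not move let the fingers close. It gives the time, the measured TCP pose, the force, the opening and the grip force at its end, in the units of the state.
- ctrl.get_obs(): the state, without advancing time (a new reading comes with each control period).
- ctrl.camera(name): name is "scene" or "side" or "wrist"; returns a dict with "img" (400x640x3 uint8, red, green, blue), "K" (3x3 intrinsics, pixels), "pose" (4x4, takes a point from camera to world coordinates); the wrist camera has in their place "hand_eye" (4x4, takes a point from camera to tool coordinates, whose origin is the TCP and whose axes are the flange's). Camera axes: x right, y up, looking along -z (the intrinsics and any distortion apply to the point x, -y, -z); pixel columns grow to the right and rows downward; lengths in m; the calibration is good to about 2 mm. A picture is of the moment at which its call begins: read the wrist's pose just before it. There is no depth.
- ctrl.hand_in(): hands the job in; it is judged then, once.
The state is a dict: "time_s": time; "qpos": joint angles; "joint_vel": joint speeds; "tau": joint torques, N m; "ee_pos": TCP position; "eef_rot": TCP orientation; "force": force on the tool from outside, world axes, zero at the start; "moment": the same for the moment, N m; "grip_width": finger opening in m; "grip_force": force on a finger pad.
Only numpy, scipy, OpenCV 4.12 (cv2) and the standard library are available. Lean on these libraries where they do the work, as an engineer would, in place of code of your own. Each camera call takes 0.05 s, during which the arm holds its last target. There are 200 camera calls.

### The job

On the strap splitter, push the red lever out of its home notch, one click at a time with a short pause at each click, and stop at the third click without ever running past it; then press the yellow lock button all the way down, let it come back up, and leave the machine. Push the lever with the fingertips or the outside of the fingers: do not take hold of it or straddle it between the fingers. Leave the tin, the pot, the hammer and the wooden block where they are.

Things in the scene. Friction and masses are not known exactly. Their poses are not given: they have to be found in the camera images.
- splitter: Fixed green bench machine, metal deck 160 (x) x 260 mm (y), foot 170 x 270. Origin: centre of its underside on the bench, z up; deck top 80 mm above it. The lever slides along +y in a slot at x = -35 mm, from y = -50 (home) to +40. Steel roller and green cheeks at x = +60, up to 34 mm above the deck. Behind the lever the deck is bare to its edge at y = -130 (x -80 to -15). Its yaw varies.
- lever_top (a point): Centre of the top face of the red lever block, 32 mm above the deck. The block measures 32 mm (splitter x) by 24 mm (splitter y, the way it slides) by 30 mm high, with a white line on top. Its pushing face is 12 mm behind this point in splitter -y.
- lever (a joint): Lever travel from the home notch towards splitter +y, m. Notches 18 mm apart: 0 (home), 0.018, 0.036, 0.054 (third), 0.072, 0.090 (last); six black studs 26 mm to its -x side mark them. About 7 N takes it over the hump half-way between notches; there it snaps forward into the next notch, ahead of the finger. It stays in the notch it is left in.
- lock_top (a point): Centre of the top of the yellow lock button, 30 mm across, on the deck at splitter x = +8 mm, y = +88 mm. It is pressed straight down.
- lock (a joint): How far the lock button is pressed down, in m: 0 up, 0.006 fully down (about 5 N); it springs back.
- wax: Bystander: a small brass tin with a steel lid, 43 mm across and 30 mm high, standing loose on the splitter's deck between lever slot and roller. Origin: centre of its underside.
- pot: Bystander: a jar, 60 mm across and 85 mm high, standing on the bench beyond the splitter's +y end. Origin: centre of its underside.
- hammer: Bystander: a hammer 260 mm long, handle 26 mm thick, lying on the bench beyond the splitter's -y end. Origin: on the bench under its middle.
- block: Bystander: a wooden block 50 x 110 x 30 mm on the bench on the far side of the splitter. Origin: centre of its underside.

How it is judged:
By the outcome, as a careful person would: the job done as asked, in the order asked, and still so for the second after the job is handed in, with the robot touching nothing.
It also fails if it takes over 64 s, if anything falls off the work surface, if the arm or the gripper's body presses on something with over 40 N, if the wrist force passes 120 N, or if a joint passes its speed limit or range.

## Working session

There is one attempt and no reset: what is moved stays moved. The work goes in short steps, Python scripts to look and compute and a tool call to move; the robot and the scene stay as the last step left them, time stands still between calls to the robot, and variables do not carry over. Pictures are saved under pics/ and viewed, at most 10 in all, crops included, and the job is handed in when it is done.

Besides the shell and the picture viewer there is one more tool, called after "Request:" in YAML: its name, and indented under it one key for each argument. apply_moves: Moves the arm, as the interface text tells. Its arguments: {"type":"object","properties":{"deltas":{"type":"array"},"grip_force":{"type":"number"}},"required":["deltas"]}

```bash
mkdir -p pics; python3 - <<'E'
from station import ctrl
import cv2,numpy as np
np.set_printoptions(precision=4,suppress=True)
o=ctrl.get_obs();print(o['ee_pos'],o['eef_rot'],o['force'],o['grip_width'],ctrl.tip_reach,o['time_s'])
for n in("scene","side","wrist"):
    c=ctrl.camera(n);cv2.imwrite(f'pics/{n}0.png',c['img'][:,:,::-1]);print(n,c['K'].tolist());print(c.get('pose',c.get('hand_eye')),[k for k in c])
    np.savez(f'{n}0.npz',**{k:v for k,v in c.items() if isinstance(v,np.ndarray)})
E
```

```text
[0.1289 0.5344 0.1953] [-3.1404 -0.0001  2.9048] [ 0.4979 -0.2078  0.522 ] 0.09459037091394423 0.025 0.0
scene [[390.4029623088838, 0.0, 323.63938584941036], [0.0, 390.4029623088838, 197.8142710583018], [0.0, 0.0, 1.0]]
[[-0.6774 -0.4389  0.5904  1.1834]
 [ 0.7356 -0.3958  0.5498  0.5993]
 [-0.0076  0.8067  0.5909  0.6928]
 [ 0.      0.      0.      1.    ]] ['img', 'K', 'pose']
side [[519.4334583580478, 0.0, 321.19146784053396], [0.0, 519.4334583580478, 189.95464606056333], [0.0, 0.0, 1.0]]
[[ 0.886   0.3108 -0.3441  0.217 ]
 [-0.4633  0.5652 -0.6826 -0.6808]
 [-0.0177  0.7642  0.6448  0.7866]
 [ 0.      0.      0.      1.    ]] ['img', 'K', 'pose']
wrist [[342.1037251976441, 0.0, 313.49588615977746], [0.0, 342.1037251976441, 193.80528351712442], [0.0, 0.0, 1.0]]
[[-0.0004  0.9645  0.264   0.076 ]
 [ 1.      0.0005 -0.0005  0.0006]
 [-0.0006  0.264  -0.9645 -0.1885]
 [ 0.      0.      0.      1.    ]] ['img', 'K', 'hand_eye']
```

View pics/scene0.png

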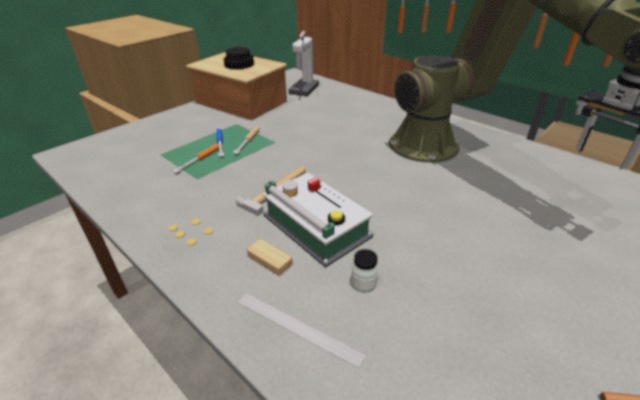

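View pics/side0.png

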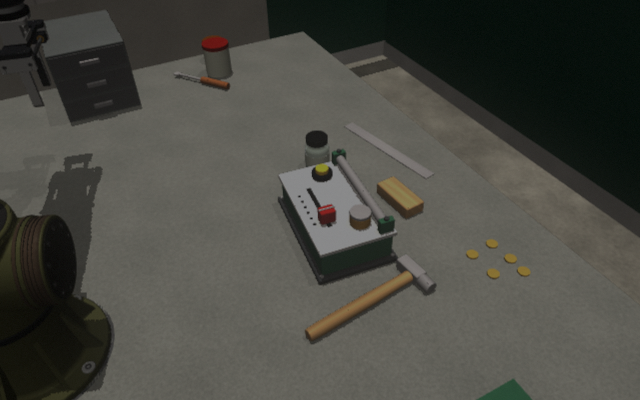

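View pics/wrist0.png

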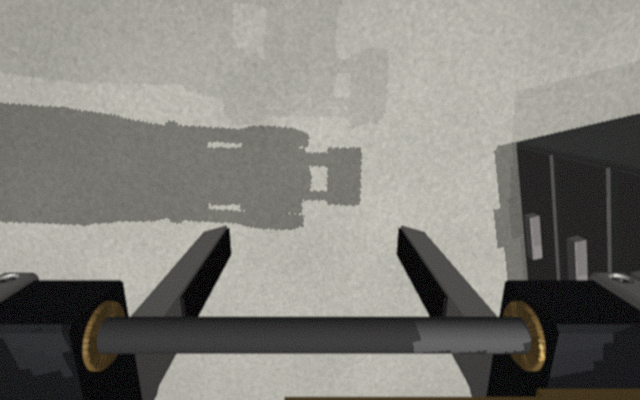

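The side view shows the red lever at (326,214), the yellow button at (322,171), the tin at (360,217) and the pot at (317,150). In the scene view the lever is at (314,184) and the button at (337,215). The wrist camera sees only the bench.

```bash
cat > h.py <<'E'
import cv2,numpy as np
np.set_printoptions(precision=4,suppress=True)
def ray(K,P,uv):
    d=np.array([(uv[0]-K[0,2])/K[0,0],-(uv[1]-K[1,2])/K[1,1],-1]);return P[:3,3],P[:3,:3]@d
def plane(K,P,uv,z):
    o,d=ray(K,P,uv);return o+d*(z-o[2])/d[2]
def proj(K,P,X):
    p=P[:3,:3].T@(np.asarray(X)-P[:3,3]);return np.array([K[0,2]+K[0,0]*p[0]/-p[2],K[1,2]-K[1,1]*p[1]/-p[2]])
def tri(rs):
    A=0;b=0
    for o,d in rs:
        d=d/np.linalg.norm(d);M=np.eye(3)-np.outer(d,d);A=A+M;b=b+M@o
    return np.linalg.solve(A,b)
def blob(img,lo,hi,box=None,vmin=60,smin=120):
    h=cv2.cvtColor(img,cv2.COLOR_RGB2HSV)
    if lo<0: m=((h[...,0]>=180+lo)|(h[...,0]<=hi))
    else: m=(h[...,0]>=lo)&(h[...,0]<=hi)
    m=(m&(h[...,1]>smin)&(h[...,2]>vmin)).astype(np.uint8)
    if box: 
        q=np.zeros_like(m);x0,y0,x1,y1=box;q[y0:y1,x0:x1]=m[y0:y1,x0:x1];m=q
    n,l,s,c=cv2.connectedComponentsWithStats(m)
    i=1+s[1:,4].argmax();return c[i],s[i],(l==i)
E
python3 - <<'E'
from h import *
S=dict(np.load('scene0.npz'));D=dict(np.load('side0.npz'))
bx={'scene':(250,150,400,260),'side':(270,140,400,270)}
R={}
for nm,lo,hi in(('red',-8,6),('yel',22,35)):
    rs=[]
    for n,c in(('scene',S),('side',D)):
        ce,s,_=blob(c['img'],lo,hi,bx[n],vmin=90 if n=='scene' else 60);print(nm,n,ce,s);rs.append(ray(c['K'],c['pose'],ce))
    R[nm]=tri(rs);print(nm,R[nm])
# deck outline in side view
for n,c in(('scene',S),('side',D)):
    h=cv2.cvtColor(c['img'],cv2.COLOR_RGB2HSV);print(h[230,330] if n=='side' else h[200,300])
    x0,y0,x1,y1=bx[n]
    sub=c['img'][y0:y1,x0:x1]
    cv2.imwrite(f'pics/{n}_c.png',cv2.resize(sub[:,:,::-1],None,fx=4,fy=4,interpolation=cv2.INTER_CUBIC))
v=R['yel']-R['red'];print(np.hypot(*v[:2]),np.hypot(43,138),np.arctan2(v[1],v[0])-np.arctan2(138,43))
E
python3 -c "
import cv2,numpy as np
a=cv2.imread('pics/side_c.png');cv2.imwrite('pics/side_c.png',a)"
```

```text
red scene [313.9659 185.3636] [309 180  11  11  88]
red side [326.9    211.9556] [319 208  16  10  90]
red [ 0.5638 -0.014   0.0962]
yel scene [335.8736 215.7931] [330 212  13   9  87]
yel side [321.4    168.0632] [315 164  14   9  95]
yel [0.6207 0.1159 0.0953]
[135   2 213]
[120   2 138]
0.14189643584565392 144.5441109142811 -0.1111696218165612
```

View pics/side_c.png

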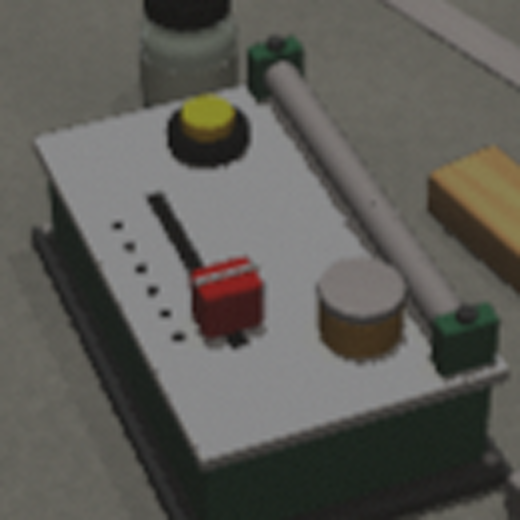

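The crop shows the deck corners at about (37,143), (205,463) and (505,373), the red top face around (226,277), and the button top at (208,112). The tin sits about 50 mm to the lever's +x side.

```bash
python3 - <<'E'
from h import *
D=dict(np.load('side0.npz'));K,P=D['K'],D['pose']
f=lambda u,v,z:plane(K,P,(270+u/4-.4,140+v/4-.4),z)
A=f(37,143,.08);C=f(205,463,.08);B=f(505,373,.08)
print(A,C,B,np.linalg.norm(A-C),np.linalg.norm(B-C))
y=np.arctan2(*(A-C)[1::-1])-np.pi/2;y2=np.arctan2(*(B-C)[1::-1]);print('yaw',y,y2)
c=(A+B)/2;print('centre',c)
L=f(226,279,.112);Y=f(208,112,.095);print('lever',L,'btn',Y)
studs=[f(u,v,.081) for u,v in((117,225),(129,246),(141,268),(152,290),(165,313),(178,337))]
s=studs[0]-studs[-1];print('studs yaw',np.arctan2(s[1],s[0])-np.pi/2,np.linalg.norm(s))
for yy in(y,-.11):
    R=np.array([[np.cos(yy),-np.sin(yy)],[np.sin(yy),np.cos(yy)]])
    print(yy,'lever',R.T@(L-c)[:2],'btn',R.T@(Y-c)[:2],'tin',R.T@(f(361,280,.11)-c)[:2],'stud0',R.T@(studs[-1]-c)[:2],'pot',R.T@(f(188,5,.085)-c)[:2])
E
```

```text
[0.5359 0.1559 0.08  ] [ 0.5073 -0.0974  0.08  ] [ 0.6604 -0.1145  0.08  ] 0.25486005034742804 0.15407607960980896
yaw -0.11239816455728047 -0.11122590306913128
centre [0.5981 0.0207 0.08  ]
lever [ 0.5585 -0.0225  0.112 ] btn [0.6218 0.1179 0.095 ]
studs yaw -0.1132065218921543 0.09057133376311667
-0.11239816455728047 lever [-0.0346 -0.0474] btn [0.0127 0.0992] tin [ 0.0262 -0.0707] stud0 [-0.0596 -0.0459] pot [0.0436 0.212 ]
-0.11 lever [-0.0347 -0.0473] btn [0.0129 0.0992] tin [ 0.026  -0.0708] stud0 [-0.0597 -0.0457] pot [0.0441 0.2119]
```

Request:
apply_moves:
  deltas:
    - [255, 2.4, -3.3, 0, 0, 0, 0.0125]
    - [255, 2.4, -3.3, 0, 0, 0, 0.0125]
    - [255, 2.4, -3.3, 0, 0, 0, 0.0125]
    - [255, 2.4, -3.3, 0, 0, 0, 0.0125]
    - [255, 2.4, -3.3, 0, 0, 0, 0.0125]
    - [255, 2.4, -3.3, 0, 0, 0, 0.0125]
    - [255, 2.4, -3.3, 0, 0, 0, 0.0125]
    - [255, 2.4, -3.3, 0, 0, 0, 0.0125]
    - [255, 2.4, -3.3, 0, 0, 0, 0.0125]
    - [255, 2.4, -3.3, 0, 0, 0, 0.0125]

```text
time_s: 1.15
ee_pos: [0.3697, 0.2031, 0.1959]
eef_rot: [3.142, 0.0, 3.03]
force: [-0.7, 0.5, 0.1]
grip_width: 0.0174
grip_force: 0.0
```

Request:
apply_moves:
  deltas:
    - [255, 2.4, -3.3, 0, 0, 0, 0]
    - [255, 2.4, -3.3, 0, 0, 0, 0]
    - [255, 2.4, -3.3, 0, 0, 0, 0]
    - [255, 2.4, -3.3, 0, 0, 0, 0]
    - [255, 2.4, -3.3, 0, 0, 0, 0]
    - [255, 2.4, -3.3, 0, 0, 0, 0]
    - [255, 2.4, -3.3, 0, 0, 0, 0]
    - [255, 1.5, -3.3, 0, 0, 0, 0]
    - [255, 0, 0, 0, 0, 0, 0]
    - [255, 0, 0, 0, 0, 0, 0]

```text
time_s: 2.15
ee_pos: [0.5518, -0.0597, 0.1953]
eef_rot: [3.141, -0.001, 3.029]
force: [-0.6, 0.7, 0.7]
grip_width: 0.0002
grip_force: 0.0
```

```bash
cat > w.py <<'E'
from h import *
from station import ctrl
from scipy.spatial.transform import Rotation as Ro
def wrist(name=None):
    o=ctrl.get_obs();c=ctrl.camera('wrist');T=np.eye(4)
    T[:3,:3]=Ro.from_euler('xyz',o['eef_rot']).as_matrix();T[:3,3]=o['ee_pos']
    if name: cv2.imwrite(f'pics/{name}.png',c['img'][:,:,::-1])
    print('t',o['time_s'],'ee',np.array(o['ee_pos']),'rot',np.array(o['eef_rot']),'F',np.array(o['force']),'w',o['grip_width'])
    return c['img'],c['K'],T@c['hand_eye'],o
E
python3 - <<'E'
from w import *
im,K,P,o=wrist('w1');np.savez('w1.npz',img=im,K=K,pose=P)
for n,lo,hi,z in(('red',-8,6,.112),('yel',22,35,.1)):
    try: ce,s,_=blob(im,lo,hi);print(n,ce,s,plane(K,P,ce,z))
    except Exception as e: print(n,e)
E
```

```text
t 2.15 ee [ 0.5518 -0.0597  0.1953] rot [ 3.1414 -0.0011  3.0286] F [-0.6113  0.6706  0.707 ] w 0.00023605088113901014
red [361.8239 195.163 ] [348 176  31  40 914] [ 0.556  -0.0193  0.112 ]
yel [512.2704 240.7939] [493 224  38  34 917] [0.617  0.1125 0.1   ]
```

View pics/w1.png

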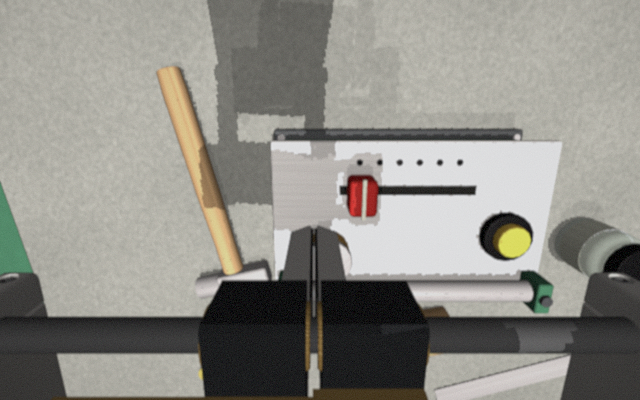

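The wrist view shows the lever at (363,196) in home, in line with the first stud (360,162). Studs are 20 px apart, the button is at (513,241), and the closed fingers hang at (315,235) behind the lever. The tin is partly hidden at (345,250).

```bash
python3 - <<'E'
from h import *
W=dict(np.load('w1.npz'));im,K,P=W['img'],W['K'],W['pose']
g=cv2.cvtColor(im,cv2.COLOR_RGB2GRAY)
m=(g[154:170,350:470]<110).astype(np.uint8);n,l,s,c=cv2.connectedComponentsWithStats(m)
st=np.array([plane(K,P,c[i]+[350,154],.081) for i in range(1,n) if s[i,4]>5]);st=st[st[:,1].argsort()];print(st)
v=st[-1]-st[0];print('yaw',np.arctan2(v[1],v[0])-np.pi/2,np.linalg.norm(v))
print('red rows',[(r,np.where((im[r,335:395,0]>1.6*im[r,335:395,1]))[0][[0,-1]]+335) for r in(185,195,205,212)])
print(im[195,344:384].sum(1))
yaw=-.112;R=np.array([[np.cos(yaw),-np.sin(yaw)],[np.sin(yaw),np.cos(yaw)]])
print('origin from studs',[(q[:2]-R@[-.061,-.05+.018*i]).round(4) for i,q in enumerate(st)])
for z in(.112,): print('line',plane(K,P,(365.3,196),z)[:2]-R@[-.035,-.05])
print('btn',[(z,plane(K,P,(513,241),z)[:2]-R@[.008,.088]) for z in(.09,.1,.105,.11)])
C=[plane(K,P,u,.08)[:2] for u in((272,142),(560,142))];print('edge',C, C[0]-R@[-.08,-.13],C[1]-R@[-.08,.13])
tip=np.load('w1.npz')
E
```

```text
[[ 0.5342 -0.0156  0.081 ]
 [ 0.5361  0.002   0.081 ]
 [ 0.5382  0.0199  0.081 ]
 [ 0.5403  0.0376  0.081 ]
 [ 0.5423  0.0556  0.081 ]
 [ 0.5442  0.0736  0.081 ]]
yaw -0.11166660758774505 0.08972149072406103
red rows [(185, array([348, 377])), (195, array([348, 376])), (205, array([348, 376])), (212, array([349, 375]))]
[438 420 354 205  94  96 212 273 325 332 322 266 242 239 239 243 241 283
 407 539 589 555 442 306 230 227 225 230 223 225 230 196 208 290 382 441
 469 529 559 562]
origin from studs [array([0.6004, 0.0273]), array([0.6003, 0.027 ]), array([0.6004, 0.027 ]), array([0.6004, 0.0268]), array([0.6004, 0.0269]), array([0.6004, 0.027 ])]
line [0.5974 0.0292]
btn [(0.09, array([0.6044, 0.0323])), (0.1, array([0.5994, 0.0266])), (0.105, array([0.597 , 0.0237])), (0.11, array([0.5945, 0.0208]))]
edge [array([ 0.5077, -0.0908]), array([0.5365, 0.1623])] [0.6017 0.0294] [0.6015 0.0241]
```

Request:
apply_moves:
  deltas:
    - [255, 0.3, -0.1, 0, 0, 0, 0]
    - [255, 0, 0, -2.5, 0, 0, 0]
    - [255, 0, 0, -2.5, 0, 0, 0]
    - [255, 0, 0, -1.5, 0, 0, 0]
    - [255, 0, 0, -1.3, 0, 0, 0]
    - [255, 0, 0, 0, 0, 0, 0]
    - [255, 0.09, 0.8, 0, 0, 0, 0]
    - [255, 0, 0, 0, 0, 0, 0]
    - [255, 0, 0, 0, 0, 0, 0]

```text
time_s: 3.1
ee_pos: [0.5563, -0.052, 0.1187]
eef_rot: [-3.142, 0.001, 3.03]
force: [0.2, 0.1, 0.0]
grip_width: 0.0006
grip_force: 0.0
```

```bash
cat >> w.py <<'E'
def look(name):
    im,K,P,o=wrist(name)
    O=np.array([.6,.0268]);y=-.112;R=np.array([[np.cos(y),-np.sin(y)],[np.sin(y),np.cos(y)]])
    ce,s,m=blob(im,-8,6);r=np.where(m.any(1))[0];rr=int(ce[1])
    # white stripe: bright pixels inside the red box
    x,yy,w,h=s[:4];sub=im[yy+h//4:yy+3*h//4,x:x+w].astype(int)
    d=(sub[...,1]).mean(0);k=slice(w//4,w);q=np.zeros(w);q[k]=np.clip(d[k]-np.median(d[k])-15,0,None);q[int(.85*w):]=0
    u=x+(q*np.arange(w)).sum()/max(q.sum(),1e-9)
    L=plane(K,P,(u,ce[1]),.112)[:2]
    print('box',s,'stripe u',u,'lever travel',(R.T@(L-O))[1]*1e3+50,'tcp in splitter',R.T@(o['ee_pos'][:2]-O)*1e3)
E
python3 -c "
from w import *
look('w2')"
```

```text
t 3.1 ee [ 0.5563 -0.052   0.1187] rot [-3.1415  0.0013  3.0305] F [0.2156 0.0677 0.0273] w 0.0006152815724295161
box [ 346  195   43   56 1787] stripe u 369.3863218878056 lever travel 1.238410322845482 tcp in splitter [-34.6136 -83.2014]
```

View pics/w2.png

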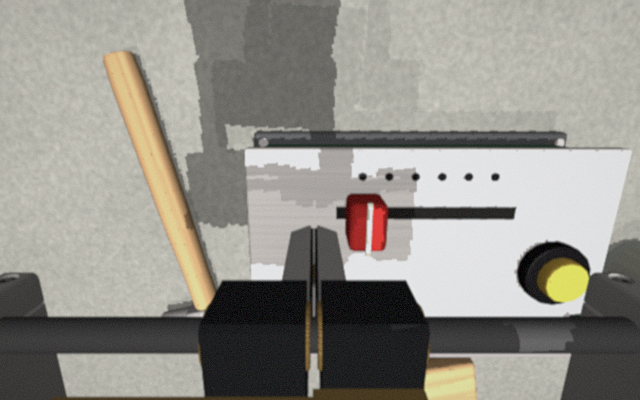

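Clear gap of about 9 mm, with the finger in line with the lever. I'll advance slowly.

Request:
apply_moves:
  deltas:
    - [255, 0.05, 0.4, 0, 0, 0, 0]
    - [255, 0.05, 0.4, 0, 0, 0, 0]
    - [255, 0.02, 0.2, 0, 0, 0, 0]
    - [255, 0, 0, 0, 0, 0, 0]

```text
time_s: 3.55
ee_pos: [0.5571, -0.042, 0.1178]
eef_rot: [3.142, -0.0, 3.03]
force: [-0.0, -0.1, -0.4]
grip_width: 0.0003
grip_force: 0.0
```

Request:
apply_moves:
  deltas:
    - [255, 0.01, 0.1, 0, 0, 0, 0]
    - [255, 0.01, 0.1, 0, 0, 0, 0]
    - [255, 0.01, 0.1, 0, 0, 0, 0]
    - [255, 0, 0, 0, 0, 0, 0]

```text
time_s: 3.95
ee_pos: [0.5574, -0.0393, 0.1178]
eef_rot: [3.142, -0.0, 3.03]
force: [0.4, 0.4, -0.9]
grip_width: 0.0003
grip_force: 0.0
```

Request:
apply_moves:
  deltas:
    - [255, 0.01, 0.1, 0, 0, 0, 0]
    - [255, 0.01, 0.1, 0, 0, 0, 0]
    - [255, 0, 0, 0, 0, 0, 0]

```text
time_s: 4.25
ee_pos: [0.5576, -0.0373, 0.1178]
eef_rot: [3.142, -0.0, 3.03]
force: [1.2, 0.5, -0.1]
grip_width: 0.0006
grip_force: 0.0
```

```bash
python3 -c "
from w import *
look('w3')"
```

```text
t 4.25 ee [ 0.5576 -0.0373  0.1178] rot [ 3.1416 -0.      3.0298] F [ 1.169   0.5372 -0.1038] w 0.0006306606408306711
box [ 324  195   41   56 1449] stripe u 344.71246329857246 lever travel 1.0030134335679222 tcp in splitter [-34.9552 -68.3939]
```

```bash
python3 -c "
import cv2
a=cv2.imread('pics/w3.png')[150:300,240:440];cv2.imwrite('pics/w3c.png',cv2.resize(a,None,fx=3,fy=3,interpolation=cv2.INTER_CUBIC))"
```

```text
(no output)
```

View pics/w3c.png

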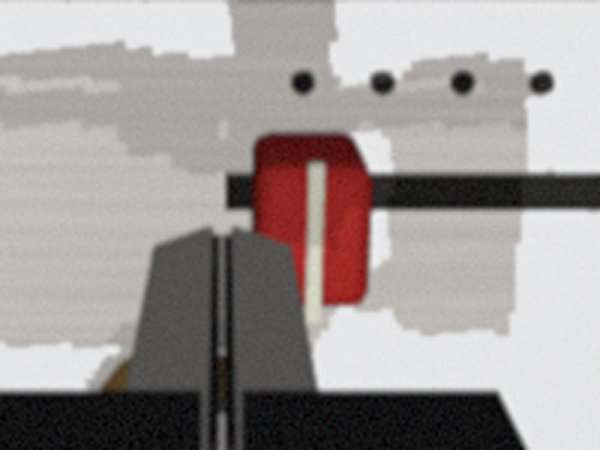

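The crop shows the finger hiding the lever's near half: finger corner at (290,245), lever (255–370, 135–305), stripe at 315. The lever is still at home. I'll check the tip geometry by projecting it.

```bash
python3 - <<'E'
from h import *
H=ctrl=None
from station import ctrl
from scipy.spatial.transform import Rotation as Ro
c=ctrl.camera('wrist');K,H=c['K'],c['hand_eye']
for X in([0,0,.025],[.008,0,.025],[-.008,0,.025],[.008,.0125,.025],[.008,-.0125,.025],[.008,.0125,-.05],[.008,-.0125,-.05]):
    print(X,proj(K,H,X), 'crop',(proj(K,H,X)-[240,150])*3)
# tip corner in image: crop (220,232) 
for z in(.025,.015,.005):
    for u in((220,232),(250,232),(290,245),(315,388)):
        o,d=ray(K,H,(240+u[0]/3,150+u[1]/3));print(z,u,o+d*(z-o[2])/d[2])
for n in('side','scene'):
    c=ctrl.camera(n);x0,y0=((285,170) if n=='side' else (270,140));np.savez(n+'1.npz',**c)
    cv2.imwrite(f'pics/{n}1c.png',cv2.resize(c['img'][y0:y0+90,x0:x0+100,::-1],None,fx=6,fy=6,interpolation=cv2.INTER_CUBIC))
E
python3 -c "
import cv2,numpy as np
cv2.imwrite('pics/both1.png',cv2.resize(np.hstack([cv2.imread('pics/side1c.png'),cv2.imread('pics/scene1c.png')]),(800,360)))"
```

```text
[0, 0, 0.025] [312.5143 219.2881] crop [217.5428 207.8643]
[0.008, 0, 0.025] [312.5003 207.7354] crop [217.501  173.2063]
[-0.008, 0, 0.025] [312.5279 230.6267] crop [217.5838 241.8802]
[0.008, 0.0125, 0.025] [331.6045 207.7251] crop [274.8136 173.1752]
[0.008, -0.0125, 0.025] [293.3952 207.7458] crop [160.1855 173.2375]
[0.008, 0.0125, -0.05] [340.3514 259.0858] crop [301.0541 327.2575]
[0.008, -0.0125, -0.05] [283.8972 259.1205] crop [131.6916 327.3615]
0.025 (220, 232) [-0.0057  0.0005  0.025 ]
0.025 (250, 232) [-0.0057  0.0072  0.025 ]
0.025 (290, 245) [-0.0088  0.0161  0.025 ]
0.025 (315, 388) [-0.0442  0.0225  0.025 ]
0.015 (220, 232) [-0.0018  0.0005  0.015 ]
0.015 (250, 232) [-0.0018  0.0069  0.015 ]
0.015 (290, 245) [-0.0048  0.0154  0.015 ]
0.015 (315, 388) [-0.0385  0.0215  0.015 ]
0.005 (220, 232) [0.002  0.0005 0.005 ]
0.005 (250, 232) [0.002  0.0066 0.005 ]
0.005 (290, 245) [-0.0008  0.0146  0.005 ]
0.005 (315, 388) [-0.0329  0.0205  0.005 ]
```

View pics/both1.png

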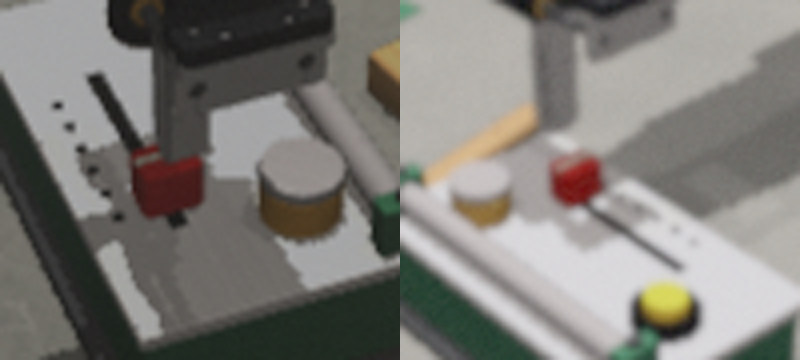

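The left half (side view) shows the finger ending at the lever's top edge at about (331,209), hiding no part of the lever's -y face. The tip may therefore be above or beside the lever. I'll triangulate it.

```bash
python3 - <<'E'
from h import *
S=dict(np.load('scene1.npz'));D=dict(np.load('side1.npz'))
from station import ctrl
o=ctrl.get_obs();ee=np.array(o['ee_pos']);print(ee,o['eef_rot'],o['time_s'])
tip=ee-[0,0,.025]
for n,c in(('scene',S),('side',D)):
    print(n,'tip',proj(c['K'],c['pose'],tip),'tcp',proj(c['K'],c['pose'],ee),'tip+20',proj(c['K'],c['pose'],tip+[0,0,.02]),'deckpt',proj(c['K'],c['pose'],[.6+.0-.035,.0268-.046,.112]))
print(tri([ray(S['K'],S['pose'],(310,174)),ray(D['K'],D['pose'],(331,209))]))
E
```

```text
[ 0.5576 -0.0374  0.1179] [-3.1416  0.      3.0298] 4.45
scene tip [309.1419 182.2825] tcp [308.8694 174.6331] tip+20 [308.9245 176.18  ] deckpt [311.8557 180.0412]
side tip [329.452  221.3614] tcp [329.3542 211.8252] tip+20 [329.374  213.7572] deckpt [328.2775 207.2435]
[ 0.5603 -0.0338  0.122 ]
```

The fingertip actually ends near the TCP height, about 0.118, so it is hovering just above the lever with no contact. I'll back off behind the lever, then descend in steps and recheck.

Request:
apply_moves:
  deltas:
    - [255, 0, 0, 0.6, 0, 0, 0]
    - [255, -0.11, -1, 0, 0, 0, 0]
    - [255, -0.11, -1, 0, 0, 0, 0]
    - [255, -0.11, -1, 0, 0, 0, 0]
    - [255, 0, 0, -0.6, 0, 0, 0]
    - [255, 0, 0, -0.5, 0, 0, 0]
    - [255, 0, 0, 0, 0, 0, 0]

```text
time_s: 5.15
ee_pos: [0.5538, -0.0672, 0.1117]
eef_rot: [3.141, -0.002, 3.03]
force: [0.1, 0.3, -0.3]
grip_width: 0.0003
grip_force: 0.0
```

```bash
cat > tip.py <<'E'
from h import *
from station import ctrl
import sys
o=ctrl.get_obs();ee=np.array(o['ee_pos']);print(ee,o['force'])
out=[]
for n in('side','scene'):
    c=ctrl.camera(n)
    for k in(0,.025): 
        print(n,k,proj(c['K'],c['pose'],ee-[0,0,k]))
    x0,y0=(285,170) if n=='side' else (270,140)
    out.append(cv2.resize(c['img'][y0:y0+90,x0:x0+100,::-1],None,fx=4,fy=4,interpolation=cv2.INTER_CUBIC))
cv2.imwrite(sys.argv[1],np.hstack(out))
E
python3 tip.py pics/both2.png
```

```text
[ 0.5538 -0.0672  0.1117] [ 0.1201  0.2569 -0.2882]
side 0 [335.1459 224.3943]
side 0.025 [335.1507 233.8958]
scene 0 [302.213  172.0493]
scene 0.025 [302.5697 179.5781]
```

View pics/both2.png

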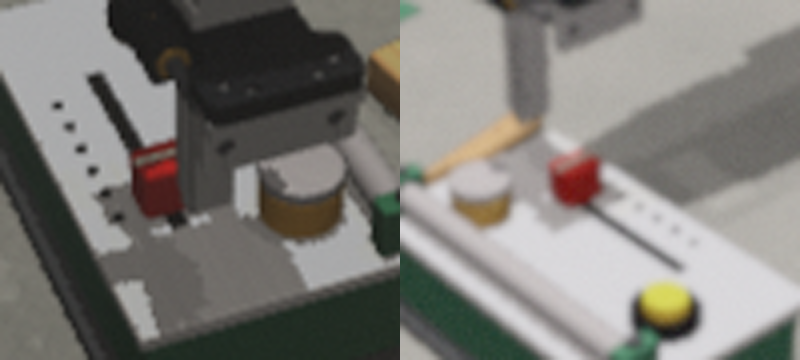

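In the side half the finger's bottom is at crop (210,208), and in the scene half at (528,115). Both match a tip 0–5 mm above the TCP, not 25 mm below it. I'll descend gently while watching the force.

Request:
apply_moves:
  deltas:
    - [255, 0, 0, -0.3, 0, 0, 0]
    - [255, 0, 0, -0.3, 0, 0, 0]
    - [255, 0, 0, 0, 0, 0, 0]

```text
time_s: 5.55
ee_pos: [0.5541, -0.0672, 0.1064]
eef_rot: [3.142, -0.001, 3.03]
force: [0.9, -0.0, -0.6]
grip_width: 0.0004
grip_force: 0.0
```

Request:
apply_moves:
  deltas:
    - [255, 0, 0, -0.2, 0, 0, 0]
    - [255, 0, 0, -0.2, 0, 0, 0]
    - [255, 0, 0, 0, 0, 0, 0]

```text
time_s: 5.85
ee_pos: [0.5542, -0.0673, 0.1025]
eef_rot: [3.142, -0.0, 3.03]
force: [-0.6, -0.4, 0.1]
grip_width: 0.0001
grip_force: 0.0
```

Request:
apply_moves:
  deltas:
    - [255, 0, 0, -0.2, 0, 0, 0]
    - [255, 0, 0, -0.2, 0, 0, 0]
    - [255, 0, 0, 0, 0, 0, 0]

```text
time_s: 6.15
ee_pos: [0.5542, -0.0673, 0.0985]
eef_rot: [-3.142, -0.0, 3.03]
force: [0.0, 0.2, -0.0]
grip_width: 0.0002
grip_force: 0.0
```

```bash
python3 tip.py pics/both3.png; python3 -c "
from w import *
look('w4')"
```

```text
[ 0.5542 -0.0673  0.0985] [ 0.0448  0.2173 -0.0442]
side 0 [335.3658 229.4274]
side 0.025 [335.367  238.7661]
scene 0 [302.2643 176.0739]
scene 0.025 [302.6179 183.4967]
t 6.25 ee [ 0.5543 -0.0674  0.0988] rot [-3.1416 -0.0001  3.0298] F [-0.1268  0.6546  0.1589] w 0.000749099819553502
box [ 373  203   51   63 2353] stripe u 403.2953557538321 lever travel 1.2092262268404923 tcp in splitter [-34.8932 -98.6785]
```

View pics/both3.png

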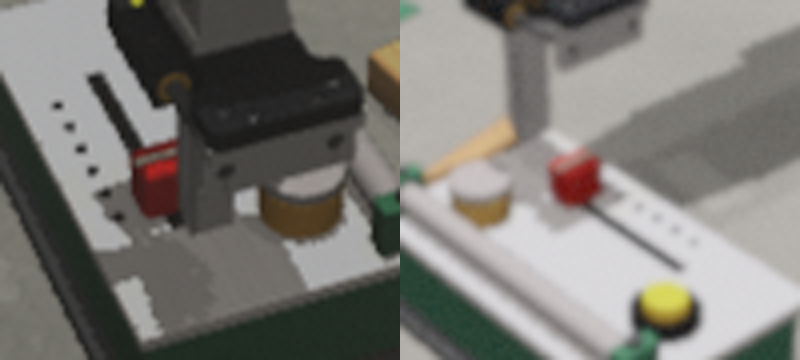

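That is ten pictures viewed, so from here I work on numbers only. The tip is at about z 0.101, behind the lever and free. I'll go down 5 mm more, then advance.

Request:
apply_moves:
  deltas:
    - [255, 0, 0, -0.25, 0, 0, 0]
    - [255, 0, 0, -0.25, 0, 0, 0]
    - [255, 0, 0, 0, 0, 0, 0]
    - [255, 0.11, 1, 0, 0, 0, 0]
    - [255, 0.09, 0.8, 0, 0, 0, 0]
    - [255, 0, 0, 0, 0, 0, 0]

```text
time_s: 6.9
ee_pos: [0.5565, -0.0481, 0.0939]
eef_rot: [3.141, 0.0, 3.031]
force: [0.5, -0.0, -0.8]
grip_width: 0.0005
grip_force: 0.0
```

Request:
apply_moves:
  deltas:
    - [255, 0.02, 0.15, 0, 0, 0, 0]
    - [255, 0.02, 0.15, 0, 0, 0, 0]
    - [255, 0.01, 0.1, 0, 0, 0, 0]
    - [255, 0, 0, 0, 0, 0, 0]

```text
time_s: 7.3
ee_pos: [0.5568, -0.0454, 0.0939]
eef_rot: [-3.142, 0.0, 3.03]
force: [0.2, -0.5, 1.0]
grip_width: 0.0008
grip_force: 0.0
```

Request:
apply_moves:
  deltas:
    - [255, 0.01, 0.1, 0, 0, 0, 0]
    - [255, 0.01, 0.1, 0, 0, 0, 0]
    - [255, 0, 0, 0, 0, 0, 0]

```text
time_s: 7.6
ee_pos: [0.557, -0.0433, 0.0939]
eef_rot: [3.142, 0.0, 3.03]
force: [-0.4, 0.5, -0.0]
grip_width: 0.0003
grip_force: 0.0
```

```bash
python3 -c "
from w import *
look('w5')"
```

```text
t 7.6 ee [ 0.557  -0.0433  0.0939] rot [3.1416 0.0001 3.0298] F [-0.404   0.4597 -0.0447] w 0.0002649712346681143
box [ 335  206   47   64 2152] stripe u 360.1367886521633 lever travel 1.0981874473013065 tcp in splitter [-34.8535 -74.4408]
```

Request:
apply_moves:
  deltas:
    - [255, 0.01, 0.1, 0, 0, 0, 0]
    - [255, 0.01, 0.1, 0, 0, 0, 0]
    - [255, 0, 0, 0, 0, 0, 0]

```text
time_s: 7.95
ee_pos: [0.5572, -0.0415, 0.0939]
eef_rot: [-3.141, 0.0, 3.03]
force: [-0.7, -1.2, 0.3]
grip_width: 0.0006
grip_force: 0.7
```

Request:
apply_moves:
  deltas:
    - [255, 0.01, 0.1, 0, 0, 0, 0]
    - [255, 0.01, 0.1, 0, 0, 0, 0]
    - [255, 0, 0, 0, 0, 0, 0]

```text
time_s: 8.25
ee_pos: [0.5574, -0.0396, 0.0939]
eef_rot: [-3.141, 0.0, 3.03]
force: [-0.5, -5.1, 0.4]
grip_width: 0.0003
grip_force: 1.9
```

```bash
python3 -c "
from w import *
look('w6')"
```

```text
t 8.25 ee [ 0.5574 -0.0396  0.0939] rot [-3.141   0.0001  3.0298] F [-0.5221 -5.0637  0.4056] w 0.0003109805080889953
box [ 332  206   47   64 2027] stripe u 356.7900719090698 lever travel 3.0085496326976724 tcp in splitter [-34.876  -70.7366]
```

Contact made: 5 N, with the lever moving along.

Request:
apply_moves:
  deltas:
    - [255, 0.01, 0.1, 0, 0, 0, 0]
    - [255, 0.01, 0.1, 0, 0, 0, 0]
    - [255, 0.01, 0.1, 0, 0, 0, 0]
    - [255, 0.01, 0.1, 0, 0, 0, 0]
    - [255, 0.01, 0.1, 0, 0, 0, 0]
    - [255, 0.01, 0.1, 0, 0, 0, 0]
    - [255, 0, 0, 0, 0, 0, 0]

```text
time_s: 9.0
ee_pos: [0.5581, -0.033, 0.0939]
eef_rot: [3.141, 0.0, 3.03]
force: [0.6, -0.4, 0.3]
grip_width: 0.0006
grip_force: 0.3
```

Request:
apply_moves:
  deltas:
    - [255, 0.01, 0.1, 0, 0, 0, 0]
    - [255, 0, 0, 0, 0, 0, 0]

```text
time_s: 9.2
ee_pos: [0.5581, -0.032, 0.0937]
eef_rot: [3.141, -0.0, 3.03]
force: [0.0, -0.2, 0.1]
grip_width: 0.0005
grip_force: 0.0
```

```bash
python3 -c "
from w import *
look('w7')"
```

```text
t 9.2 ee [ 0.5581 -0.032   0.0937] rot [ 3.1412 -0.0002  3.03  ] F [ 0.0384 -0.1653  0.0662] w 0.0005191376410708751
box [ 345  206   49   64 2370] stripe u 371.6926156786023 lever travel 18.624563557921174 tcp in splitter [-35.0988 -63.089 ]
```

First click reached, and the finger now trails the lever. I'll pause, then go for the second.

Request:
apply_moves:
  deltas:
    - [255, 0, 0, 0, 0, 0, 0]
    - [255, 0, 0, 0, 0, 0, 0]
    - [255, 0, 0, 0, 0, 0, 0]
    - [255, 0, 0, 0, 0, 0, 0]
    - [255, 0, 0, 0, 0, 0, 0]
    - [255, 0, 0, 0, 0, 0, 0]
    - [255, 0, 0, 0, 0, 0, 0]
    - [255, 0, 0, 0, 0, 0, 0]

```text
time_s: 10.05
ee_pos: [0.5581, -0.0324, 0.0938]
eef_rot: [-3.142, -0.0, 3.03]
force: [-0.0, 0.6, 0.9]
grip_width: 0.0005
grip_force: 0.0
```

Request:
apply_moves:
  deltas:
    - [255, 0.02, 0.2, 0, 0, 0, 0]
    - [255, 0.02, 0.2, 0, 0, 0, 0]
    - [255, 0.02, 0.2, 0, 0, 0, 0]
    - [255, 0.03, 0.2, 0, 0, 0, 0]
    - [255, 0.01, 0.1, 0, 0, 0, 0]
    - [255, 0.01, 0.1, 0, 0, 0, 0]
    - [255, 0.01, 0.1, 0, 0, 0, 0]
    - [255, 0.01, 0.1, 0, 0, 0, 0]
    - [255, 0.01, 0.1, 0, 0, 0, 0]
    - [255, 0.01, 0.1, 0, 0, 0, 0]

```text
time_s: 11.05
ee_pos: [0.5596, -0.019, 0.0939]
eef_rot: [-3.141, 0.0, 3.03]
force: [-1.9, -6.6, 0.6]
grip_width: 0.0005
grip_force: 2.8
```

Request:
apply_moves:
  deltas:
    - [255, 0.01, 0.1, 0, 0, 0, 0]
    - [255, 0.01, 0.1, 0, 0, 0, 0]
    - [255, 0, 0, 0, 0, 0, 0]

```text
time_s: 11.35
ee_pos: [0.5599, -0.0166, 0.0939]
eef_rot: [-3.141, 0.0, 3.03]
force: [0.1, -4.3, 0.4]
grip_width: 0.0006
grip_force: 1.5
```

```bash
python3 -c "
from w import *
look('w8')"
```

```text
t 11.35 ee [ 0.5599 -0.0166  0.0939] rot [-3.1413  0.0002  3.0296] F [ 0.0976 -4.3254  0.4042] w 0.0005684231686477316
box [ 332  206   47   64 2034] stripe u 356.9488942928794 lever travel 26.25952975653152 tcp in splitter [-35.0114 -47.5756]
```

Request:
apply_moves:
  deltas:
    - [255, 0.01, 0.1, 0, 0, 0, 0]
    - [255, 0.01, 0.1, 0, 0, 0, 0]
    - [255, 0, 0, 0, 0, 0, 0]

```text
time_s: 11.7
ee_pos: [0.56, -0.0139, 0.0938]
eef_rot: [3.141, -0.0, 3.03]
force: [-0.8, 0.1, -0.8]
grip_width: 0.0005
grip_force: 0.0
```

```bash
python3 -c "
from w import *
look('w9')"
```

```text
t 11.7 ee [ 0.56   -0.0139  0.0938] rot [ 3.1411 -0.0002  3.0301] F [-0.8235  0.1298 -0.8463] w 0.00046396023382720773
box [ 345  206   49   65 2367] stripe u 371.2845258659878 lever travel 36.63764548265405 tcp in splitter [-35.21   -44.8694]
```

Second click. I'll pause, then go for the third.

Request:
apply_moves:
  deltas:
    - [255, 0, 0, 0, 0, 0, 0]
    - [255, 0, 0, 0, 0, 0, 0]
    - [255, 0, 0, 0, 0, 0, 0]
    - [255, 0, 0, 0, 0, 0, 0]
    - [255, 0, 0, 0, 0, 0, 0]
    - [255, 0, 0, 0, 0, 0, 0]
    - [255, 0, 0, 0, 0, 0, 0]
    - [255, 0, 0, 0, 0, 0, 0]

```text
time_s: 12.55
ee_pos: [0.56, -0.0144, 0.0938]
eef_rot: [-3.142, 0.0, 3.03]
force: [0.2, -0.5, -0.4]
grip_width: 0.0003
grip_force: 0.0
```

Request:
apply_moves:
  deltas:
    - [255, 0.02, 0.2, 0, 0, 0, 0]
    - [255, 0.02, 0.2, 0, 0, 0, 0]
    - [255, 0.02, 0.2, 0, 0, 0, 0]
    - [255, 0.03, 0.2, 0, 0, 0, 0]
    - [255, 0.01, 0.1, 0, 0, 0, 0]
    - [255, 0.01, 0.1, 0, 0, 0, 0]
    - [255, 0.01, 0.1, 0, 0, 0, 0]
    - [255, 0.01, 0.1, 0, 0, 0, 0]
    - [255, 0.01, 0.1, 0, 0, 0, 0]
    - [255, 0.01, 0.1, 0, 0, 0, 0]

```text
time_s: 13.55
ee_pos: [0.5615, -0.001, 0.0939]
eef_rot: [-3.141, 0.0, 3.03]
force: [-1.2, -7.2, 1.2]
grip_width: 0.0003
grip_force: 2.9
```

Request:
apply_moves:
  deltas:
    - [255, 0.01, 0.1, 0, 0, 0, 0]
    - [255, 0.01, 0.1, 0, 0, 0, 0]
    - [255, 0, 0, 0, 0, 0, 0]

```text
time_s: 13.85
ee_pos: [0.5618, 0.0015, 0.0939]
eef_rot: [-3.141, 0.0, 3.03]
force: [-0.5, -3.1, 0.5]
grip_width: 0.0003
grip_force: 1.5
```

```bash
python3 -c "
from w import *
look('w10')"
```

```text
t 13.85 ee [0.5618 0.0015 0.0939] rot [-3.1413  0.0002  3.0296] F [-0.5072 -3.1455  0.5418] w 0.00029301698085384725
box [ 332  206   47   64 2020] stripe u 356.9082714140233 lever travel 44.360013103713435 tcp in splitter [-35.1613 -29.4551]
```

Request:
apply_moves:
  deltas:
    - [255, 0.01, 0.1, 0, 0, 0, 0]
    - [255, 0, 0, 0, 0, 0, 0]

```text
time_s: 14.1
ee_pos: [0.5619, 0.003, 0.0938]
eef_rot: [3.141, 0.0, 3.03]
force: [0.2, -1.1, -0.2]
grip_width: 0.0001
grip_force: 0.0
```

```bash
python3 -c "
from w import *
look('w11')"
```

```text
t 14.1 ee [0.5619 0.003  0.0938] rot [3.141  0.     3.0298] F [ 0.18   -1.1477 -0.2131] w 7.523999460747689e-05
box [ 335  206   47   64 2156] stripe u 359.8446866987623 lever travel 47.48651864924694 tcp in splitter [-35.2416 -27.8858]
```

Request:
apply_moves:
  deltas:
    - [255, 0, 0, 0, 0, 0, 0]
    - [255, 0, 0, 0, 0, 0, 0]
    - [255, 0, 0, 0, 0, 0, 0]
    - [255, 0, 0, 0, 0, 0, 0]
    - [255, 0, 0, 0, 0, 0, 0]
    - [255, 0, 0, 0, 0, 0, 0]

```text
time_s: 14.75
ee_pos: [0.5618, 0.0026, 0.0938]
eef_rot: [3.142, 0.0, 3.03]
force: [0.3, 0.3, -0.1]
grip_width: 0.0003
grip_force: 0.0
```

```bash
python3 -c "
from w import *
look('w12')"
```

```text
t 14.75 ee [0.5618 0.0026 0.0938] rot [3.1416 0.     3.0298] F [ 0.3062  0.3057 -0.1194] w 0.00033718607756775973
box [ 347  206   49   65 2387] stripe u 373.91699514162616 lever travel 54.664757425660504 tcp in splitter [-35.2428 -28.2668]
```

Third click, and it is holding. I'll back off, lift, and move over the button.

Request:
apply_moves:
  deltas:
    - [255, -0.1, -0.9, 0, 0, 0, 0]
    - [255, 0, 0, 2, 0, 0, 0]
    - [255, 0, 0, 2, 0, 0, 0]
    - [255, 0, 0, 2, 0, 0, 0]
    - [255, 1.4, 3, 0, 0, 0, 0]
    - [255, 1.4, 3, 0, 0, 0, 0]
    - [255, 1.4, 3, 0, 0, 0, 0]
    - [255, 1.5, 3, 0, 0, 0, 0]
    - [255, 0, 0, 0, 0, 0, 0]
    - [255, 0, 0, 0, 0, 0, 0]

```text
time_s: 15.8
ee_pos: [0.6177, 0.1134, 0.1534]
eef_rot: [-3.141, -0.001, 3.031]
force: [-0.7, -0.8, 0.1]
grip_width: 0.0008
grip_force: 0.0
```

```bash
cat > b.py <<'E'
from w import *
im,K,P,o=wrist()
print('red',blob(im,-8,6)[:2],'w yel',blob(im,22,35)[:2])
rs=[]
for n,bx in(('scene',(320,200,350,230)),('side',(305,155,335,185))):
    c=ctrl.camera(n)
    try:
        ce,s,_=blob(c['img'],22,35,bx);print(n,ce,s,'tip proj',proj(c['K'],c['pose'],np.array(o['ee_pos'])+[0,0,.003]))
    except Exception as e: print(n,e)
S=dict(np.load('scene0.npz'))
E
python3 b.py
```

```text
t 15.8 ee [0.6177 0.1134 0.1534] rot [-3.1413 -0.0006  3.0305] F [-0.6579 -0.7771  0.117 ] w 0.000816301458252027
red (array([202.9201, 148.0899]), array([ 190,  126,   27,   47, 1101], dtype=int32)) w yel (array([313.5499, 203.7375]), array([293, 185,  41,  42, 682], dtype=int32))
scene [335.9479 215.5417] [330 211  13  10  96] tip proj [336.3363 194.4449]
side [321. 164.] [321 164   1   1   1] tip proj [320.3388 146.0591]
```

The finger is centred over the button: the wrist view has it at (313.5,206), which matches the projected TCP line. I'll descend and press, watching the force.

Request:
apply_moves:
  deltas:
    - [255, 0, 0, -1.5, 0, 0, 0]
    - [255, 0, 0, -1.5, 0, 0, 0]
    - [255, 0, 0, -1, 0, 0, 0]
    - [255, 0, 0, -0.4, 0, 0, 0]
    - [255, 0, 0, 0, 0, 0, 0]

```text
time_s: 16.45
ee_pos: [0.6175, 0.1135, 0.1089]
eef_rot: [-3.141, -0.001, 3.03]
force: [-0.5, 0.1, 0.7]
grip_width: 0.0005
grip_force: 0.0
```

Request:
apply_moves:
  deltas:
    - [255, 0, 0, -0.2, 0, 0, 0]
    - [255, 0, 0, -0.2, 0, 0, 0]
    - [255, 0, 0, 0, 0, 0, 0]

```text
time_s: 16.75
ee_pos: [0.6179, 0.1137, 0.1059]
eef_rot: [3.142, 0.0, 3.03]
force: [-0.1, 0.4, 0.2]
grip_width: 0.0008
grip_force: 0.0
```

Request:
apply_moves:
  deltas:
    - [255, 0, 0, -0.2, 0, 0, 0]
    - [255, 0, 0, -0.2, 0, 0, 0]
    - [255, 0, 0, 0, 0, 0, 0]

```text
time_s: 17.05
ee_pos: [0.6177, 0.1136, 0.1015]
eef_rot: [-3.141, -0.0, 3.03]
force: [-0.6, 0.6, 0.5]
grip_width: 0.0005
grip_force: 0.0
```

Request:
apply_moves:
  deltas:
    - [255, 0, 0, -0.1, 0, 0, 0]
    - [255, 0, 0, -0.1, 0, 0, 0]
    - [255, 0, 0, 0, 0, 0, 0]

```text
time_s: 17.35
ee_pos: [0.6177, 0.1136, 0.0997]
eef_rot: [-3.142, -0.0, 3.03]
force: [-0.5, 0.4, -0.2]
grip_width: 0.0005
grip_force: 0.0
```

Request:
apply_moves:
  deltas:
    - [255, 0, 0, -0.1, 0, 0, 0]
    - [255, 0, 0, -0.1, 0, 0, 0]
    - [255, 0, 0, 0, 0, 0, 0]

```text
time_s: 17.65
ee_pos: [0.6178, 0.1136, 0.0977]
eef_rot: [-3.142, -0.0, 3.03]
force: [-0.9, -0.2, 0.0]
grip_width: 0.0002
grip_force: 0.0
```

Request:
apply_moves:
  deltas:
    - [255, 0, 0, -0.1, 0, 0, 0]
    - [255, 0, 0, -0.1, 0, 0, 0]
    - [255, 0, 0, 0, 0, 0, 0]

```text
time_s: 17.95
ee_pos: [0.6178, 0.1136, 0.0957]
eef_rot: [-3.142, -0.0, 3.03]
force: [-0.3, -0.3, 0.0]
grip_width: 0.0006
grip_force: 0.0
```

Request:
apply_moves:
  deltas:
    - [255, 0, 0, -0.1, 0, 0, 0]
    - [255, 0, 0, -0.1, 0, 0, 0]
    - [255, 0, 0, 0, 0, 0, 0]

```text
time_s: 18.25
ee_pos: [0.6177, 0.1136, 0.0937]
eef_rot: [-3.142, -0.0, 3.03]
force: [0.0, 0.0, -0.0]
grip_width: 0.0003
grip_force: 0.0
```

Request:
apply_moves:
  deltas:
    - [255, 0, 0, -0.1, 0, 0, 0]
    - [255, 0, 0, 0, 0, 0, 0]

```text
time_s: 18.45
ee_pos: [0.6179, 0.1136, 0.0928]
eef_rot: [3.142, 0.0, 3.03]
force: [0.4, -0.4, 0.5]
grip_width: 0.0004
grip_force: 0.0
```

Request:
apply_moves:
  deltas:
    - [255, 0, 0, -0.1, 0, 0, 0]
    - [255, 0, 0, -0.1, 0, 0, 0]
    - [255, 0, 0, 0, 0, 0, 0]

```text
time_s: 18.75
ee_pos: [0.6179, 0.1136, 0.0909]
eef_rot: [3.142, 0.0, 3.03]
force: [0.4, 0.6, 2.6]
grip_width: 0.0004
grip_force: 1.2
```

Request:
apply_moves:
  deltas:
    - [255, 0, 0, -0.1, 0, 0, 0]
    - [255, 0, 0, -0.1, 0, 0, 0]
    - [255, 0, 0, 0, 0, 0, 0]

```text
time_s: 19.05
ee_pos: [0.6179, 0.1136, 0.0889]
eef_rot: [3.142, 0.0, 3.03]
force: [-0.7, -0.0, 3.2]
grip_width: 0.0003
grip_force: 1.8
```

```bash
python3 b.py
```

```text
t 19.05 ee [0.6179 0.1136 0.0889] rot [3.1415 0.0002 3.0298] F [-0.6817 -0.0056  3.2485] w 0.00027583629020828547
red (array([163.5872, 164.0934]), array([ 142,  134,   45,   64, 2398], dtype=int32)) w yel (array([312.4061, 221.2273]), array([288, 212,  50,  20, 330], dtype=int32))
scene [336.2034 217.339 ] [330 214  13   8  59] tip proj [336.0496 215.9054]
side attempt to get argmax of an empty sequence
```

Contact at about 0.0925. I'll press on to the stop.

Request:
apply_moves:
  deltas:
    - [255, 0, 0, -0.1, 0, 0, 0]
    - [255, 0, 0, -0.1, 0, 0, 0]
    - [255, 0, 0, 0, 0, 0, 0]

```text
time_s: 19.5
ee_pos: [0.6179, 0.1136, 0.0868]
eef_rot: [3.142, 0.0, 3.03]
force: [-1.6, -0.6, 4.8]
grip_width: 0.0004
grip_force: 2.4
```

Request:
apply_moves:
  deltas:
    - [255, 0, 0, -0.1, 0, 0, 0]
    - [255, 0, 0, 0, 0, 0, 0]

```text
time_s: 19.7
ee_pos: [0.618, 0.1137, 0.0866]
eef_rot: [3.141, 0.001, 3.03]
force: [-2.6, -0.5, 10.9]
grip_width: 0.0007
grip_force: 5.1
```

Request:
apply_moves:
  deltas:
    - [255, 0, 0, -0.05, 0, 0, 0]
    - [255, 0, 0, 0, 0, 0, 0]
    - [255, 0, 0, 0, 0, 0, 0]
    - [255, 0, 0, 0, 0, 0, 0]

```text
time_s: 20.1
ee_pos: [0.618, 0.1137, 0.0865]
eef_rot: [3.141, 0.001, 3.03]
force: [-5.3, -1.0, 14.0]
grip_width: 0.0007
grip_force: 6.9
```

Request:
apply_moves:
  deltas:
    - [255, 0, 0, 0.3, 0, 0, 0]
    - [255, 0, 0, 0.4, 0, 0, 0]
    - [255, 0, 0, 1, 0, 0, 0]
    - [255, 0, 0, 2, 0, 0, 0]
    - [255, 0, 0, 3, 0, 0, 0]
    - [255, 0, 0, 3, 0, 0, 0]
    - [255, -2, 0, 2, 0, 0, 0]
    - [255, -3, -2, 0, 0, 0, 0]
    - [255, 0, 0, 0, 0, 0, 0]
    - [255, 0, 0, 0, 0, 0, 0]

```text
time_s: 21.1
ee_pos: [0.5678, 0.0935, 0.203]
eef_rot: [3.141, 0.0, 3.029]
force: [-0.4, -0.2, 0.2]
grip_width: -0.0
grip_force: 0.0
```

```bash
python3 b.py; python3 -c "
from w import *
look('w20')
S=dict(np.load('scene0.npz'));c=ctrl.camera('side');D=dict(np.load('side0.npz'))
d=np.abs(c['img'].astype(int)-D['img']).sum(2)
print('tin diff',np.median(d[205:228,350:370]),'pot',np.median(d[135:160,308:326]),'block',np.median(d[180:212,380:420]),'hammer',np.median(d[270:330,310:430]))
"
```

```text
t 21.1 ee [0.5678 0.0935 0.203 ] rot [3.1414 0.0005 3.0293] F [-0.3701 -0.2481  0.1899] w -7.893614303874723e-06
red (array([247.0281, 194.4331]), array([231, 176,  32,  39, 889], dtype=int32)) w yel (array([345.7264, 238.1516]), array([330, 223,  28,  33, 541], dtype=int32))
scene [336.0714 215.4184] [330 211  13  10  98] tip proj [344.0912 165.1655]
side [321.3333 168.0521] [315 164  14   9  96] tip proj [302.0528 137.7515]
t 21.25 ee [0.5683 0.0939 0.2022] rot [-3.1415 -0.0003  3.0299] F [-0.1445  0.7797 -0.1534] w 0.0004801100564449343
box [230 175  32  39 890] stripe u 242.9827030693573 lever travel 54.27127428267132 tcp in splitter [-39.015   63.1322]
tin diff 28.5 pot 13.0 block 30.0 hammer 28.0
```

```bash
python3 -c "
from station import ctrl
print(ctrl.hand_in())"
```

```text
the job is handed in; nothing more can be done
None
```

The lever was pushed click by click to the third notch (travel measured about 54 mm) with a pause at each click. The lock button was then pressed to its stop and sprang back, and the job was handed in at about 21 s with the arm clear. I felt no contact with the tin, pot, hammer or block, though my image check on them was inconclusive.

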